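# Put the press weight on a glued leather case

## Robot

A 6-joint arm with a two-finger parallel gripper is mounted at the origin on the work surface. World frame = base frame: x ahead of the robot, y to its left, z up, the work surface at z = 0. Lengths are in m, angles in rad, forces in N, time in s.
With the tool pointing down it reaches from about 0.225 to 0.875 m from the base axis. Payload 3.4 kg.
Tool frame: the origin (TCP) lies midway between the tips of the shut fingers; the grasp point (between the pads) lies 19 mm behind it (r.grasp_offset is the distance from the TCP to the grasp point, in m); z points along the fingers, y is the line along which they close (so a half turn about z gives the same grasp; the last joint's range is limited). The gripper opens to 85 mm and grips with 20 to 120 N. Pads are 22 mm wide; open, the fingers measure 114 mm over their backs; the gripper's body (76 mm by 85 mm) begins 54 mm behind the grasp point. The pads swing forward as they close: fully open they stand 13 mm farther back than shut.
Start: joints at [-1.469, 0.276, 1.505, -0, 1.361, -0.121], TCP at [0.127, -0.561, 0.231] pointing down, gripper open.
Joint ranges: [-2.89, 2.89], [-0.75, 2.08], [0.22, 2.7], [-1.18, 4.32], [0.11, 2.71], [-2.7, 2.7]. Speed limits (rad/s): [2.57, 2.57, 3.14, 3.14, 3.14, 3.14].

## Interface

Orientations are given as a unit quaternion [w, x, y, z].
In Python, from station import r gives the robot as it stands.
- The arm moves only by the tool shift_gripper, called after "Emit:" by a JSON object that holds its "name" and its "arguments", one argument or row to a line. Schema: {"type":"object","properties":{"moves":{"type":"array","items":{"type":"object","properties":{"trans":{"type":"array","items":{"type":"number"},"minItems":3,"maxItems":3},"turn":{"type":"number"}},"additionalProperties":false},"minItems":1,"maxItems":20},"aperture":{"type":"number"},"only":{"type":"string"},"quiet":{"type":"boolean"},"lines":{"type":"string"}},"required":["moves"],"additionalProperties":false}. moves is a list of rows, 1 to 20 of them, each an object with the fields trans (a list: dx, dy, dz in m), turn (a turn about the tool's z in rad); a field left out counts as zero; each row shifts and turns the commanded pose from where the row before left it, along the tool's axes as they then stand; what a row does not reach is not made up. A row lasts 1/12 s, in which the tool goes at most 0.0417 m and 0.125 rad, less where a joint would pass 70% of its speed; a pose out of reach is approached as far as the arm can. aperture is the opening from 0.0 (shut) to 1.0 (fully open), set as the call begins (left out keeps the last). The fingers move at their own pace and stop on an object; the grip force is fixed at half the most. Time passes only in rows, so rows that do not move let the fingers close. The tool returns the time, the measured TCP pose, the force, the opening and the grip force at its end. only (a regular expression) keeps the lines of the reply that match it, lines (a string "A,B") keeps lines A to B, and quiet returns only ok. Input that does not fit is refused with a message, and nothing moves.
- r.state(): the state, without advancing time (a new reading comes with each control period).
- r.grab_frame(name): name is "scene" or "top" or "wrist"; returns the picture (420x560x3 uint8, red, green, blue); there is no depth.
- r.camera_info(name): a dict with "fovy" (degrees; the focal length in pixels is half the picture's height over the tangent of half this angle, whatever the lens; pixels are square), "cx", "cy" (the principal point, pixels), "k1" (the pictures are not rectified: a ray, as slopes to the right and down, at radius r is drawn at 1 + k1 r^2 times it, then the intrinsics apply), "cam_to_world" (4x4, takes a point from camera to world coordinates); the wrist camera has in their place "hand_eye" (4x4, takes a point from camera to tool coordinates, whose origin is the TCP and whose axes are the flange's). Camera axes: x right, y down, z forward; pixel columns grow to the right and rows downward; lengths in m; the calibration is good to about 2 mm. A picture is of the moment at which its call begins: read the wrist's pose just before it. camera_info takes no time and is no camera call.
- r.job_done(): hands the job in; it is judged then, once.
The state is a dict: "t": time; "joints": joint angles; "dq": joint speeds; "joint_efforts": joint torques, N m; "ee_pos": TCP position; "tool_rot": TCP orientation; "force": force on the tool from outside, world axes, zero at the start; "torque": the same for the moment, N m; "grip_width": opening from 0.0 (shut) to 1.0 (fully open); "gripper_force": force on a finger pad.
Only numpy, scipy, OpenCV 4.12 (cv2) and the standard library are available. Lean on these libraries where they do the work, as an engineer would, in place of code of your own. Each camera call takes 0.05 s, during which the arm holds its last target. There are 200 camera calls.

## Task

Two pressing boards with glued leather cases lie on the bench; one of them already has its weight on. Lift the other bar-handled rectangular weight, which stands on the bench, by its handle and set it down, without dropping it, in the middle of the bare pressing board with its long side along the board's long side. Let go, and leave the ring-topped round weight and the weight on the other board where they are.

Things in the scene. Friction and masses are not known exactly. Their poses are not given: they have to be found in the camera images.
- weight: Weight to lift: dark steel slab 120 x 88 x 10 mm (x, y, z), a level wooden handle bar over its middle along x: 96 long, 16 wide, 18 high, centre 50 mm above the underside, on two 10 mm posts at x = +-38 mm; 31 mm free between slab and bar. 0.6 to 0.9 kg, centred. Starts flat on the bench. Origin: centre of underside, z up; half a turn looks the same.
- board: Bare pressing board, fixed: plywood base 190 x 146 mm, a blue leather case on it, its round edge just showing, and a flat wooden top board 160 x 120 mm (x, y), upper face 34 mm above the bench. Origin: centre of the underside at bench height, straight below the top face's centre; x along the long side, z up.
- weight_taken: A twin of the weight to lift (same sizes), already standing on the other pressing board (same make and sizes), its handle's top 93 mm above the bench. Leave it alone. Origin: centre of its underside.
- round_weight: Round dark steel weight, 88 mm in diameter, 16 mm thick, with an upright steel ring on top (total height 60 mm), standing on the bench near the weight to lift. Leave it alone. Origin: centre of its underside.

How it is judged:
On the way:
1. the weight is lifted clear of the bench in the gripper (height (world z) of weight above 0.04 m and contact force between the fingers and weight above 1 N), for 0.2 s.
At the end, for the whole second after the job is handed in: The weight rests flat and still on the bare pressing board's top face, its centre within 18 mm of the board's centre and its long side within 12 degrees of the board's long side (either way round) (horizontal distance between weight and board below 0.018 m and angle between the x axis of weight and the x axis of board, either way round below 0.21 rad and z of weight in the frame of board between 0.03 and 0.038 m and angle between weight's own z axis and vertical below 0.06 rad and linear speed of weight below 0.02 m/s); the robot touches nothing.
It fails at once if the weight falls faster than 0.45 m/s out of the gripper (dropped from more than about 10 mm) (linear speed of weight above 0.45 m/s and contact force between the fingers and weight below 0.5 N).
It fails at once if the weight on the other board is shifted by more than 20 mm (distance of weight_taken from where it was at the start of the episode above 0.02 m).
It fails at once if the round weight is shifted by more than 20 mm (distance of round_weight from where it was at the start of the episode above 0.02 m).
It also fails if it takes over 32 s, if anything falls off the work surface, if the arm or the gripper's body presses on something with over 40 N, if the wrist force passes 120 N, or if a joint passes its speed limit or range.

## Working session

There is one attempt and no reset: what is moved stays moved. The work goes in short steps, Python scripts to look and compute and a tool call to move; the robot and the scene stay as the last step left them, time stands still between calls to the robot, and variables do not carry over. Pictures are saved under pics/ and viewed, at most 10 in all, crops included, and the job is handed in when it is done.

```bash
ls; mkdir -p pics; python3 - <<'E'
from station import r
import cv2,json
for n in("top","scene"):
    cv2.imwrite(f"pics/{n}0.png",r.grab_frame(n)[:,:,::-1])
    print(n,r.camera_info(n))
print(r.camera_info("wrist"));print(r.state(),r.grasp_offset)
E
```

```text
pics
station.py
top {'fovy': 56.85966280708511, 'cx': 276.9515462948661, 'cy': 205.95140942326657, 'k1': -0.09245341454590694, 'cam_to_world': array([[-0.17327911, -0.95885996,  0.22485978,  0.37896808],
       [-0.98487034,  0.16819636, -0.04171799,  0.0165325 ],
       [ 0.00218111, -0.22868658, -0.97349766,  0.80074563],
       [ 0.        ,  0.        ,  0.        ,  1.        ]])}
scene {'fovy': 43.10764049581875, 'cx': 272.397315516644, 'cy': 213.9799494996811, 'k1': -0.09310300532727346, 'cam_to_world': array([[ 0.84037002,  0.39988653, -0.36588111,  0.93503635],
       [ 0.54191811, -0.60726103,  0.58099811, -0.63128955],
       [ 0.01014797, -0.68653099, -0.72702972,  0.87735648],
       [ 0.        ,  0.        ,  0.        ,  1.        ]])}
{'fovy': 61.421739861727, 'cx': 278.6630833901336, 'cy': 201.26573371737913, 'k1': -0.03791276769413209, 'hand_eye': array([[ 1.34664377e-03, -9.51055563e-01, -3.09016995e-01,
         7.89983652e-02],
       [ 9.99998710e-01,  1.55130236e-03, -4.16587794e-04,
         3.58650445e-05],
       [ 8.75576932e-04, -3.09016035e-01,  9.51056425e-01,
        -1.42679333e-01],
       [ 0.00000000e+00,  0.00000000e+00,  0.00000000e+00,
         1.00000000e+00]])}
{'t': 0.1, 'joints': array([-1.46904000e+00,  2.76538608e-01,  1.50602060e+00,  5.05664254e-06,
        1.36070950e+00, -1.20992728e-01]), 'dq': array([ 0.00146454, -0.00166927, -0.00238239, -0.00155948, -0.00011896,
       -0.00031683]), 'joint_efforts': array([ 3.25898764e-04, -4.17701590e+01, -2.46405137e+01, -1.08356944e-04,
        5.83957153e-03, -1.15336289e-05]), 'ee_pos': array([ 0.12697564, -0.56031282,  0.2305167 ]), 'tool_rot': array([-8.37964143e-04,  9.93803976e-01,  1.11143851e-01,  1.05323587e-05]), 'force': array([0.29283103, 0.37972523, 0.05265753]), 'torque': array([-0.00416943, -0.01949657,  0.01983605]), 'gripper_force': 0.0, 'grip_width': 0.9987104632559621} 0.0187
```

View pics/top0.png

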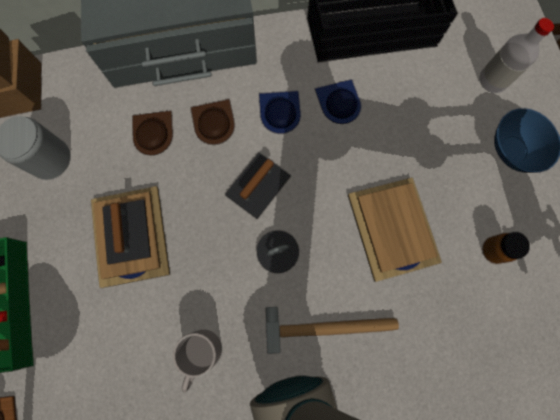

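View pics/scene0.png

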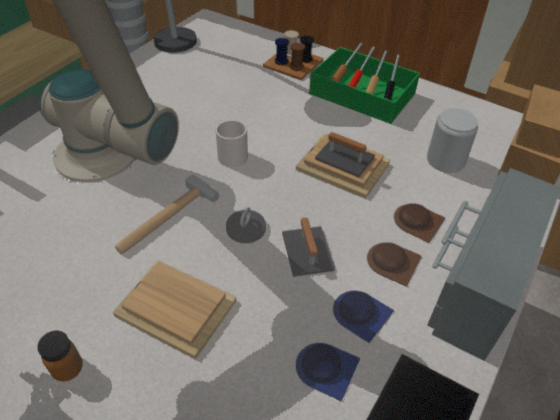

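The top view shows the weight at about (258,184), the round weight at (278,251), the bare board at (397,228) and the occupied board at (130,235). The scene view shows the weight at (308,248) and the bare board at (177,305). I'll enlarge these areas to pick points.

```bash
python3 - <<'E'
import cv2,numpy as np
t=cv2.imread("pics/top0.png");s=cv2.imread("pics/scene0.png")
def crop(im,x,y,w,h,k):
    c=cv2.resize(im[y:y+h,x:x+w],None,fx=k,fy=k,interpolation=cv2.INTER_CUBIC)
    c=np.clip(c.astype(float)*1.5,0,255).astype(np.uint8)
    for i in range(0,w,10):
        cv2.line(c,(i*k,0),(i*k,8 if i%50 else 16),(0,0,255),1)
        if i%20==0: cv2.putText(c,str(x+i),(i*k,24),0,.35,(0,0,255),1)
    for i in range(0,h,10):
        cv2.line(c,(0,i*k),(8,i*k),(0,0,255),1)
        if i%20==0: cv2.putText(c,str(y+i),(10,i*k+4),0,.35,(0,0,255),1)
    return c
a=np.hstack([crop(t,215,140,100,75,4),crop(s,265,205,100,75,4)])
b=np.hstack([crop(t,335,170,133,100,3)[:300,:399],crop(s,105,255,133,100,3)[:300,:399]])
b=cv2.resize(b,(800,300));cv2.imwrite("pics/c1.png",np.vstack([a,b]))
E
```

```text
(no output)
```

View pics/c1.png

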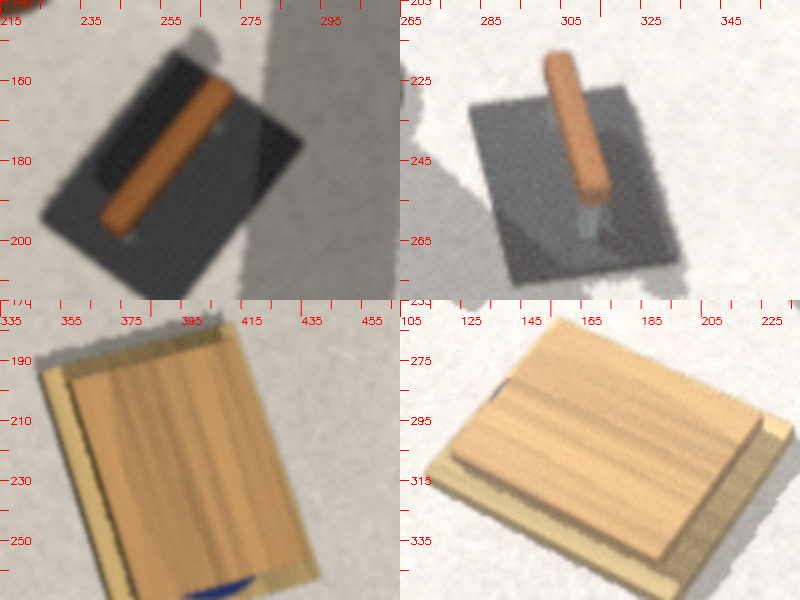

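The crops give the bar ends, slab corners and board top corners in both views. I'll triangulate them.

```bash
cat > h.py <<'E'
import numpy as np,cv2
from station import r
def ray(n,px,T=None):
    c=r.camera_info(n); f=210/np.tan(np.radians(c["fovy"])/2)
    d=(np.array(px,float)-[c["cx"],c["cy"]])/f; s=d.copy()
    for _ in range(20): s=d/(1+c["k1"]*(s@s))
    M=c["cam_to_world"] if T is None else T
    v=M[:3,:3]@[*s,1]; return M[:3,3],v/np.linalg.norm(v)
def tri(*rs):
    A=sum(np.eye(3)-np.outer(v,v) for _,v in rs); b=sum((np.eye(3)-np.outer(v,v))@o for o,v in rs)
    p=np.linalg.solve(A,b); return p,max(np.linalg.norm(np.cross(p-o,v)) for o,v in rs)
def plane(ra,z): o,v=ra; return o+v*(z-o[2])/v[2]
def wristT(s):
    from scipy.spatial.transform import Rotation as R
    T=np.eye(4);q=s["tool_rot"];T[:3,:3]=R.from_quat([*q[1:],q[0]]).as_matrix();T[:3,3]=s["ee_pos"]
    return T@r.camera_info("wrist")["hand_eye"]
E
python3 - <<'E'
from h import *
np.set_printoptions(precision=4,suppress=True)
P={"barA":((270.5,161.2),(304.3,218.5)),"barB":((243.2,195.5),(313.5,251)),
"s1":((260,153),(321.5,226.75)),"s2":((290.75,175.75),(335,270.5)),"s3":((257.5,216),(293.75,276.5)),"s4":((225,193.75),(282.5,231.5)),
"b1":((359,196.7),(225.7,292.3)),"b2":((412,182.5),(191.7,342.3)),"b3":((436,260.7),(121.7,307.3)),"b4":((379,271),(154.3,265))}
for k,(a,b) in P.items(): print(k,*tri(ray("top",a),ray("scene",b)))
for k in P: 
    z=.059 if k[1]=='a' else .01 if k[0]=='s' else .034
    print(k,plane(ray("top",P[k][0]),z)[:2],plane(ray("scene",P[k][1]),z)[:2])
E
```

```text
barA [ 0.6178 -0.0145  0.1341] 0.0007737119388606253
barB [ 0.611   0.0524 -0.0368] 0.0024913466394369363
s1 [0.6465 0.0022 0.112 ] 0.0022272202250083863
s2 [ 0.6592 -0.0334  0.0109] 0.04407433147247644
s3 [ 0.5786  0.0292 -0.1288] 0.0019722045937229722
s4 [0.5734 0.0554 0.0242] 0.040139664139554665
b1 [ 0.5473 -0.1833  0.0369] 0.0023084307471657696
b2 [ 0.5587 -0.3019  0.0324] 0.001977928113818669
b3 [ 0.3931 -0.3134  0.021 ] 0.0036431913563100245
b4 [ 0.3876 -0.198   0.0246] 0.005441009768237084
barA [ 0.6441 -0.0185] [0.5863 0.0486]
barB [0.5827 0.0468] [ 0.6465 -0.0175]
s1 [ 0.6841 -0.0016] [0.6096 0.0888]
s2 [ 0.6217 -0.0578] [ 0.6918 -0.0014]
s3 [0.5474 0.0263] [ 0.6289 -0.0606]
s4 [0.6067 0.0862] [0.5453 0.0299]
b1 [ 0.5462 -0.1855] [ 0.5478 -0.1802]
b2 [ 0.5569 -0.3026] [ 0.561  -0.3013]
b3 [ 0.3902 -0.3104] [ 0.4046 -0.3164]
b4 [ 0.3915 -0.1917] [ 0.3891 -0.2058]
```

Emit:
{"name": "shift_gripper", "arguments": {
  "moves": [
    {"trans":[0.02,-0.011,0]},
    {"trans":[0.03,-0.016,0]},
    {"trans":[0.03,-0.016,0]},
    {"trans":[0.03,-0.016,0]},
    {"trans":[0.03,-0.016,0]},
    {"trans":[0.03,-0.016,0]},
    {"trans":[0.03,-0.016,0]},
    {"trans":[0.03,-0.016,0]},
    {"trans":[0.03,-0.016,0]},
    {"trans":[0.03,-0.016,0]},
    {"trans":[0.03,-0.016,0]},
    {"trans":[0.03,-0.016,0]},
    {"trans":[0.03,-0.016,0]},
    {"trans":[0.03,-0.016,0]},
    {"trans":[0.02,-0.011,0]},
    {},
    {},
    {}
  ]
}}

```text
t: 1.6
ee_pos: [0.4949, -0.2416, 0.2309]
tool_rot: [-0.0, 0.994, 0.111, -0.001]
force: [-1.5, 0.1, 1.3]
grip_width: 1.0
gripper_force: 0.0
```

```bash
python3 - <<'E'
from h import *
np.set_printoptions(precision=4,suppress=True)
for n,a,b in(("barA",(270.5,161.2),(313.5,251)),("barB",(243.2,195.5),(304.3,218.5)),("s1",(260,153),(335,270.5)),("s2",(290.75,175.75),(293.75,276.5)),("s3",(257.5,216),(282.5,231.5)),("s4",(225,193.75),(321.5,226.75))):
    print(n,*tri(ray("top",a),ray("scene",b)))
print("round",plane(ray("top",(278,252)),.016))
s=r.state();np.save("w1.npy",wristT(s));print(s["ee_pos"],s["tool_rot"],s["joints"])
cv2.imwrite("pics/w1.png",cv2.convertScaleAbs(r.grab_frame("wrist")[:,:,::-1],alpha=1.3))
E
```

```text
barA [ 0.6454 -0.0178  0.0581] 0.0011989901894736738
barB [0.5846 0.0481 0.0577] 0.0018764580122510226
s1 [0.6885 0.0001 0.0047] 0.0028439220340314873
s2 [ 0.6253 -0.0574  0.0031] 0.0017548694137394729
s3 [0.5469 0.0265 0.014 ] 0.00039619514316016993
s4 [0.6083 0.0875 0.0096] 0.0019143465709263114
round [ 0.4656 -0.0026  0.016 ]
[ 0.4949 -0.2416  0.2309] [-0.      0.9938  0.1113 -0.0008] [-0.5799  0.2404  1.5559 -0.001   1.3465  0.768 ]
```

View pics/w1.png

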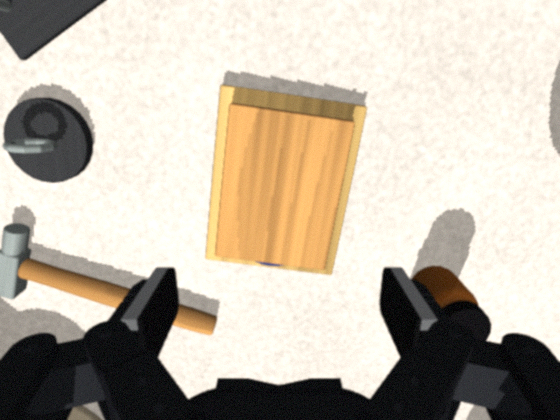

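In the wrist view the board's top face has corners at about (232,103), (354,123), (330,271) and (215,258). The round weight (48,140) and the jar (450,300) are clear of it. Next I'll get the board pose by combining the wrist and fixed views.

```bash
python3 - <<'E'
from h import *
np.set_printoptions(precision=4,suppress=True)
T=np.load("w1.npy")
W=[(232,103),(354,123),(330,271.5),(215,258)]
S=[(225.7,292.3),(191.7,342.3),(121.7,307.3),(154.3,265)];t=[(359,196.7),(412,182.5),(436,260.7),(379,271)]
C=[]
for w,s,u in zip(W,S,t):
    p=plane(ray("wrist",w,T),.034);C.append(p[:2]);print(p[:2],tri(ray("wrist",w,T),ray("scene",s)),tri(ray("wrist",w,T),ray("top",u))[0])
C=np.array(C,np.float32);print(C.mean(0),cv2.minAreaRect(C))
for i in range(4): 
    d=C[i]-C[(i+1)%4];print(np.linalg.norm(d),np.degrees(np.arctan2(d[1],d[0])))
print("base corners",*[plane(ray("wrist",w,T),.012)[:2] for w in((222,85),(365,107))])
E
```

```text
[ 0.548  -0.1848] (array([ 0.5495, -0.1846,  0.0402]), np.float64(0.0014686634774814834)) [ 0.5472 -0.1853  0.0328]
[ 0.5558 -0.3006] (array([ 0.5572, -0.3005,  0.0294]), np.float64(0.0019805978582667963)) [ 0.5558 -0.2997  0.0399]
[ 0.3985 -0.3205] (array([ 0.4043, -0.3182,  0.039 ]), np.float64(0.002953582004869837)) [ 0.3896 -0.3227  0.0138]
[ 0.3867 -0.1964] (array([ 0.3745, -0.1945,  0.0116]), np.float64(4.559332040198103e-05)) [ 0.3899 -0.194   0.036 ]
[ 0.4723 -0.2506] ((0.473081111907959, -0.2507895231246948), (0.16168014705181122, 0.12465354055166245), 5.412261486053467)
0.11597623 93.826675
0.15854941 7.2132726
0.124653555 -84.58774
0.16172339 -175.91243
base corners [ 0.5611 -0.1696] [ 0.5722 -0.3118]
```

Emit:
{"name": "shift_gripper", "arguments": {
  "moves": [
    {"trans":[0.0218,-0.0279,0]},
    {"trans":[0.0218,-0.0279,0]},
    {"trans":[0.0218,-0.0279,0]},
    {"trans":[0.0218,-0.0279,0]},
    {"trans":[0.0218,-0.0279,0]},
    {"trans":[0.0218,-0.0279,0]},
    {"trans":[0.0218,-0.0279,0]},
    {"trans":[0.0218,-0.0279,0]},
    {"turn":-0.12},
    {"turn":-0.12},
    {"turn":-0.12},
    {"turn":-0.12},
    {"turn":-0.12},
    {"turn":-0.12},
    {"turn":-0.12},
    {"turn":-0.12},
    {"turn":-0.12}
  ],
  "aperture": 0.6
}}

```text
t: 3.07
ee_pos: [0.6159, 0.013, 0.2313]
tool_rot: [0.0, 0.794, 0.608, -0.0]
force: [-0.3, -0.9, -0.2]
grip_width: 0.602
gripper_force: 0.0
```

Emit:
{"name": "shift_gripper", "arguments": {
  "moves": [
    {"turn":-0.12},
    {"turn":-0.12},
    {"turn":-0.12},
    {"turn":-0.12},
    {"turn":-0.12},
    {"turn":-0.12},
    {"turn":-0.12},
    {"turn":-0.12},
    {"turn":-0.053},
    {},
    {},
    {}
  ],
  "aperture": 0.6
}}

```text
t: 4.07
ee_pos: [0.6162, 0.0138, 0.2313]
tool_rot: [-0.0, 0.402, 0.915, -0.0]
force: [-0.3, -0.5, -0.5]
grip_width: 0.6
gripper_force: 0.0
```

```bash
python3 - <<'E'
from h import *
np.set_printoptions(precision=4,suppress=True)
s=r.state();np.save("w2.npy",wristT(s));print(s["ee_pos"],s["tool_rot"],s["joints"])
cv2.imwrite("pics/w2.png",cv2.convertScaleAbs(r.grab_frame("wrist")[:,:,::-1],alpha=1.3))
E
```

```text
[0.6162 0.0138 0.2313] [-0.      0.4024  0.9154 -0.0001] [-0.0903  0.3384  1.4129 -0.0003  1.3904 -0.8327]
```

View pics/w2.png

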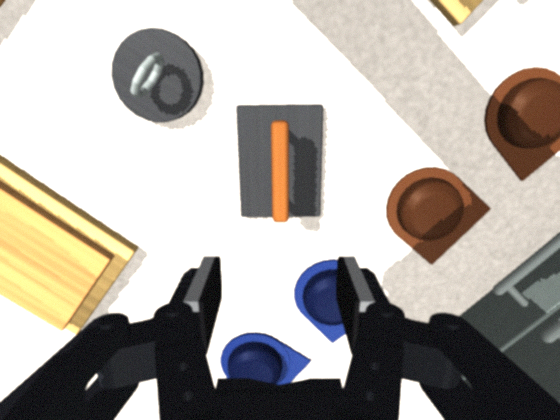

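The bar runs vertically from (280,122) to (281,220), in line with the fingers. The slab corners are about (239,107), (322,105), (321,216) and (242,216), and the round weight at (158,75) is clear.

```bash
python3 - <<'E'
from h import *
np.set_printoptions(precision=4,suppress=True)
T=np.load("w2.npy");s=r.state()
R=(T@np.linalg.inv(r.camera_info("wrist")["hand_eye"]))[:3,:3]
a,b=[plane(ray("wrist",p,T),.059) for p in((280,122),(280.7,218))]
c=np.mean([plane(ray("wrist",p,T),.01) for p in((239,107),(322,105),(321,216),(242,216))],0)
print(a,b,np.linalg.norm(a-b),(a+b)/2,c)
for p in((a+b)/2,c,np.array([.6155,.0147,.03])): print("tool",R.T@(p-s["ee_pos"]))
print("bar in tool",R.T@(b-a))
print("h",tri(ray("wrist",(280,122),T),ray("top",(270.5,161.2))),tri(ray("wrist",(280,122),T),ray("top",(243.2,195.5))))
E
```

```text
[0.5831 0.0514 0.059 ] [ 0.6444 -0.014   0.059 ] 0.08969159586848027 [0.6138 0.0187 0.059 ] [0.6162 0.0175 0.01  ]
tool [0.0051 0.0014 0.1723]
tool [0.0026 0.0024 0.2213]
tool [ 0.001  -0.      0.2013]
bar in tool [-0.0897  0.0009  0.    ]
h (array([0.5729, 0.0272, 0.2488]), np.float64(0.03680391438137547)) (array([0.5848, 0.049 , 0.0482]), np.float64(0.001956381561060653))
```

Emit:
{"name": "shift_gripper", "arguments": {
  "moves": [
    {"trans":[0.003,0.001,0.02]},
    {"trans":[0,0,0.03]},
    {"trans":[0,0,0.03]},
    {"trans":[0,0,0.03]},
    {"trans":[0,0,0.025]},
    {"trans":[0,0,0.02]},
    {"trans":[0,0,0.02]},
    {"trans":[0,0,0.015]},
    {"trans":[0,0,0.011]},
    {},
    {}
  ],
  "aperture": 0.6
}}

```text
t: 5.03
ee_pos: [0.615, 0.0175, 0.0301]
tool_rot: [-0.0, 0.401, 0.916, -0.0]
force: [0.7, 0.4, 0.4]
grip_width: 0.596
gripper_force: 0.0
```

Emit:
{"name": "shift_gripper", "arguments": {
  "moves": [
    {},
    {},
    {},
    {},
    {},
    {},
    {},
    {}
  ],
  "aperture": 0
}}

```text
t: 5.7
ee_pos: [0.6157, 0.0173, 0.0317]
tool_rot: [0.001, 0.401, 0.916, 0.0]
force: [-1.8, -0.7, 5.8]
grip_width: 0.18
gripper_force: 60.8
```

Gripped at a 15 mm opening, which fits the 16 mm bar. Now I'll lift slowly.

Emit:
{"name": "shift_gripper", "arguments": {
  "moves": [
    {"trans":[0,0,-0.006]},
    {"trans":[0,0,-0.01]},
    {"trans":[0,0,-0.015]},
    {"trans":[0,0,-0.015]},
    {"trans":[0,0,-0.015]},
    {"trans":[0,0,-0.015]},
    {"trans":[0,0,-0.015]},
    {"trans":[0,0,-0.015]},
    {"trans":[0,0,-0.014]},
    {},
    {},
    {},
    {}
  ]
}}

```text
t: 6.78
ee_pos: [0.6138, 0.0178, 0.1486]
tool_rot: [-0.002, 0.401, 0.916, -0.001]
force: [0.3, -0.1, -7.3]
grip_width: 0.176
gripper_force: 59.1
```

```bash
python3 - <<'E'
from h import *
np.set_printoptions(precision=4,suppress=True)
s=r.state();np.save("w3.npy",wristT(s));print(s["ee_pos"],s["tool_rot"],s["joints"],s["force"],s["torque"])
R=(wristT(s)@np.linalg.inv(r.camera_info("wrist")["hand_eye"]))[:3,:3]
print(R,R.T@(np.array([.4723,-.2505,.151])-s["ee_pos"]),"yaw x",np.degrees(np.arctan2(R[1,0],R[0,0])))
cv2.imwrite("pics/w3.png",cv2.convertScaleAbs(r.grab_frame("wrist")[:,:,::-1],alpha=1.6))
E
```

```text
[0.6138 0.0178 0.1486] [-0.0016  0.4013  0.916  -0.0006] [-0.0843  0.3898  1.5444  0.      1.2108 -0.8293] [ 0.2741 -0.0862 -7.2911] [ 0.0277 -0.0218  0.0407]
[[-0.678   0.7351 -0.0035]
 [ 0.7351  0.678   0.0003]
 [ 0.0026 -0.0023 -1.    ]] [-0.1012 -0.2859 -0.002 ] yaw x 132.68643297783655
```

View pics/w3.png

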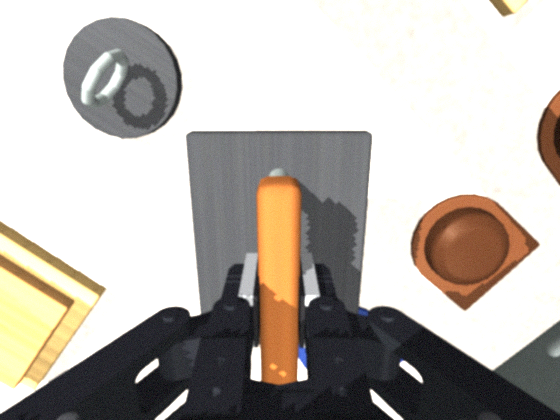

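The weight hangs level. The slab's far edge runs from (188,132) to (370,132) and the bar's far end is at (279,181). I'll check how the weight sits in the tool while carrying it across.

```bash
python3 - <<'E'
from h import *
np.set_printoptions(precision=4,suppress=True)
T=np.load("w3.npy");M=T@np.linalg.inv(r.camera_info("wrist")["hand_eye"])
for p,z in(((188,132),.128),((370,132),.128),((279,181),.177)): 
    print((np.linalg.inv(M)@[*plane(ray("wrist",p,T),z),1])[:3])
E
```

```text
[ 0.0599 -0.0418  0.0209]
[0.06   0.0417 0.0207]
[ 0.0496 -0.0002 -0.0282]
```

Emit:
{"name": "shift_gripper", "arguments": {
  "moves": [
    {"trans":[-0.005,-0.014,0]},
    {"trans":[-0.009,-0.025,0]},
    {"trans":[-0.009,-0.025,0]},
    {"trans":[-0.009,-0.025,0]},
    {"trans":[-0.009,-0.025,0]},
    {"trans":[-0.009,-0.025,0]},
    {"trans":[-0.009,-0.025,0]},
    {"trans":[-0.009,-0.025,0]},
    {"trans":[-0.009,-0.025,0]},
    {"trans":[-0.009,-0.025,0]},
    {"trans":[-0.009,-0.025,0]},
    {"trans":[-0.006,-0.022,0]},
    {}
  ]
}}

```text
t: 7.92
ee_pos: [0.4703, -0.2547, 0.1498]
tool_rot: [-0.001, 0.403, 0.915, -0.002]
force: [0.8, 0.1, -6.8]
grip_width: 0.178
gripper_force: 59.7
```

Emit:
{"name": "shift_gripper", "arguments": {
  "moves": [
    {"turn":-0.06},
    {"turn":-0.1},
    {"turn":-0.1},
    {"turn":-0.1},
    {"turn":-0.1},
    {"turn":-0.1},
    {"turn":-0.1},
    {"turn":-0.1},
    {"turn":-0.1},
    {"turn":-0.056},
    {},
    {},
    {},
    {}
  ]
}}

```text
t: 9.08
ee_pos: [0.4732, -0.2504, 0.1501]
tool_rot: [-0.0, -0.045, 0.999, 0.0]
force: [0.6, 0.2, -6.4]
grip_width: 0.175
gripper_force: 59.7
```

```bash
python3 - <<'E'
from h import *
np.set_printoptions(precision=4,suppress=True)
s=r.state();np.save("w4.npy",wristT(s));M=wristT(s)@np.linalg.inv(r.camera_info("wrist")["hand_eye"]);R=M[:3,:3]
print(s["ee_pos"],s["joints"],R.T@(np.array([.4723,-.2505,.066])-s["ee_pos"]),"yaw",np.degrees(np.arctan2(R[1,0],R[0,0])),"tilt",R[:,2])
a=r.grab_frame("wrist");b=r.grab_frame("top")
cv2.imwrite("pics/w4.png",np.hstack([cv2.resize(cv2.convertScaleAbs(i[:,:,::-1],alpha=1.4),(400,300)) for i in(a[:, :],)]+[cv2.resize(cv2.convertScaleAbs(b[120:330,260:540,::-1],alpha=1.4),(400,300))]))
E
```

```text
[ 0.4732 -0.2504  0.1501] [-0.6168  0.2763  1.7176 -0.0001  1.148  -2.2769] [0.0008 0.     0.0841] yaw -174.8805842589655 tilt [-0.0003  0.0001 -1.    ]
```

View pics/w4.png

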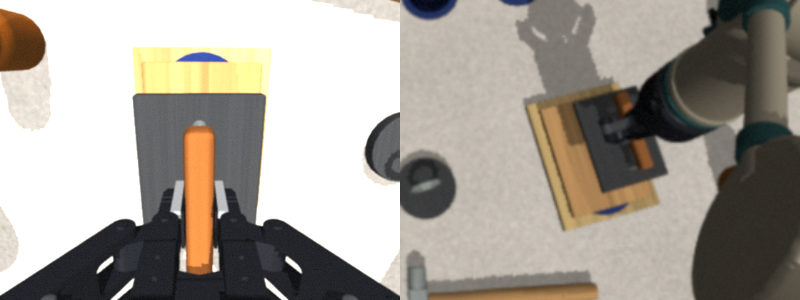

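The weight is centred in the tool and its edges run parallel to the board's edges. Now I'll lower it.

Emit:
{"name": "shift_gripper", "arguments": {
  "moves": [
    {"trans":[0,0,0.008]},
    {"trans":[0,0,0.013]},
    {"trans":[0,0,0.013]},
    {"trans":[0,0,0.013]},
    {"trans":[0,0,0.01]},
    {"trans":[0,0,0.007]},
    {"trans":[0,0,0.005]},
    {"trans":[0,0,0.004]},
    {"trans":[0,0,0.003]},
    {"trans":[0,0,0.002]},
    {"trans":[0,0,0.002]},
    {"trans":[0,0,0.002]},
    {},
    {},
    {}
  ]
}}

```text
t: 10.43
ee_pos: [0.4735, -0.2507, 0.0685]
tool_rot: [0.0, -0.045, 0.999, -0.0]
force: [-0.7, 0.1, -6.7]
grip_width: 0.178
gripper_force: 59.5
```

Emit:
{"name": "shift_gripper", "arguments": {
  "moves": [
    {"trans":[0,0,0.001]},
    {"trans":[0,0,0.001]},
    {"trans":[0,0,0.001]},
    {},
    {},
    {}
  ]
}}

```text
t: 10.93
ee_pos: [0.4734, -0.2506, 0.0657]
tool_rot: [0.0, -0.045, 0.999, -0.0]
force: [-1.6, 0.0, -1.3]
grip_width: 0.173
gripper_force: 60.4
```

The force dropped from -6.7 to -1.3 N, so it's in contact. I'll press a touch, release partly, then retreat straight up.

Emit:
{"name": "shift_gripper", "arguments": {
  "moves": [
    {"trans":[0,0,0.0005]},
    {},
    {}
  ]
}}

```text
t: 11.18
ee_pos: [0.4734, -0.2506, 0.0657]
tool_rot: [0.0, -0.045, 0.999, -0.0]
force: [-3.3, 1.7, 6.1]
grip_width: 0.174
gripper_force: 61.5
```

Emit:
{"name": "shift_gripper", "arguments": {
  "moves": [
    {},
    {},
    {},
    {},
    {},
    {}
  ],
  "aperture": 0.6
}}

```text
t: 11.68
ee_pos: [0.4735, -0.2506, 0.0647]
tool_rot: [0.0, -0.045, 0.999, -0.0]
force: [-0.1, -0.7, 0.1]
grip_width: 0.601
gripper_force: 0.0
```

Emit:
{"name": "shift_gripper", "arguments": {
  "moves": [
    {"trans":[0,0,-0.006]},
    {"trans":[0,0,-0.012]},
    {"trans":[0,0,-0.02]},
    {"trans":[0,0,-0.025]},
    {"trans":[0,0,-0.025]},
    {"trans":[0,0,-0.025]},
    {"trans":[0,0,-0.025]},
    {"trans":[0,0,-0.02]},
    {"trans":[0,0,-0.01]},
    {},
    {},
    {}
  ]
}}

```text
t: 12.68
ee_pos: [0.4725, -0.25, 0.2314]
tool_rot: [-0.001, -0.045, 0.999, 0.001]
force: [0.3, 0.3, -0.5]
grip_width: 0.6
gripper_force: 0.0
```

```bash
python3 - <<'E'
from h import *
s=r.state();np.save("w5.npy",wristT(s));print(s["ee_pos"])
cv2.imwrite("pics/w5.png",cv2.convertScaleAbs(r.grab_frame("wrist")[:,:,::-1],alpha=1.4))
E
```

```text
[ 0.47250613 -0.25000383  0.23135508]
```

View pics/w5.png

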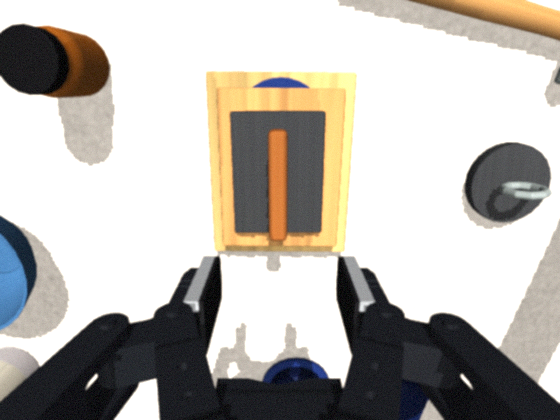

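The weight stands on the top board: slab corners about (231,111) to (322,234), board top about (217,89) to (337,247), with even margins. I'll do a quick numeric check and then hand in.

```bash
python3 - <<'E'
from h import *
T=np.load("w5.npy")
f=lambda P,z: np.mean([plane(ray("wrist",p,T),z)[:2] for p in P],0)
b=f([(217,89),(345,88),(337,247),(223,247)],.034);w=f([(231,111),(326,111),(322,234),(235,234)],.044)
d=np.linalg.norm(b-w);print(b,w,d)
if d<.01: print(r.job_done())
E
```

```text
[ 0.4738441  -0.24738547] [ 0.47422281 -0.24933203] 0.0019830524079850896
the job is handed in; nothing more can be done
None
```

The weight is on the bare pressing board, about 2 mm from its centre with long sides aligned by my last camera check; the gripper is clear, the other two weights were left alone, and the job was handed in at about 13 s (no verdict returned).

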